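# Seat the amber filter slide in the tray's corner pocket

## Robot

A 7-joint arm with a two-finger parallel gripper is mounted at the origin on a cart in front of the work surface, level with it; the furniture and walls round the work are solid. World frame = base frame: x ahead of the robot, y to its left, z up, the work surface at z = 0. Lengths are in m, angles in rad, forces in N, time in s.
With the tool pointing down it reaches from about 0.4 to 0.875 m from the base axis. Payload 19.3 kg.
Tool frame: the origin (TCP) lies midway between the tips of the shut fingers; the grasp point (between the pads) lies 19 mm behind it; z points along the fingers, y is the line along which they close (so a half turn about z gives the same grasp; the last joint's range is limited). The gripper opens to 85 mm and grips with 20 to 120 N. Pads are 22 mm wide; open, the fingers measure 114 mm over their backs; the gripper's body (76 mm by 85 mm) begins 54 mm behind the grasp point. The pads swing forward as they close: fully open they stand 13 mm farther back than shut.
Start: joints at [1.061, 0.521, -0.036, 1.599, 0.021, 1.021, -0.113], TCP at [0.266, -0.566, 0.231] pointing down, gripper open.
Joint ranges: [-2.91, 2.91], [-0.3, 2.13], [-1.5, 1.42], [0.17, 2.43], [-1.26, 4.41], [0.16, 1.93], [-2.52, 2.52]. Speed limits (rad/s): [1.89, 1.89, 2.39, 2.39, 3.01, 3.01, 3.01].

## Interface

Orientations are given as [roll, pitch, yaw] about the fixed x, y, z axes, in that order (R = Rz(yaw) Ry(pitch) Rx(roll)).
In Python, from workcell import * gives the robot as it stands. The module is installed in compiled form; this text tells all that it offers.
- The arm moves only by the tool play_rows, never from a script. Its argument "deltas" is a list of rows, each a list of 7 numbers: the shift along the tool's x, y, z in units of 500 mm (1.0 is 500 mm), then the turn, a rotation vector about the tool's x, y, z in units of 120 degrees (1.0 is 120 degrees), then the closure, from 0 (fully open) to 1 (shut). A call has 1 to 10 rows; each row is the pose to reach, as a shift and turn from the pose commanded when the call began, along the tool's axes at that moment; what a row does not reach only later rows make up. A row lasts 1/10 s, in which the tool goes at most 50 mm and 8.59 degrees, less where a joint would pass 70% of its speed; a pose out of reach is approached as far as the arm can. A call with a number of a shift or a turn outside -1 to 1 is refused whole. A call with a gripper value outside its range is refused whole. The fingers move at their own pace and stop on an object; "newtons" is the grip in N (left out, the last holds). Time passes only in rows, so rows that repeat a pose let the fingers close. It gives the time, the measured TCP pose, the force, the opening and the grip force at its end, in the units of the state.
- observe(): the state, without advancing time (a new reading comes with each control period).
- grab_frame(name): name is "side" or "top" or "wrist"; returns the picture (480x640x3 uint8, red, green, blue); there is no depth.
- get_calibration(name): a dict with "fovy" (degrees; the focal length in pixels is half the picture's height over the tangent of half this angle, whatever the lens; pixels are square), "cx", "cy" (the principal point, pixels), "k1" (the pictures are not rectified: a ray, as slopes to the right and down, at radius r is drawn at 1 + k1 r^2 times it, then the intrinsics apply), "xyz" and "rotation" of the camera in the world. Camera axes: x right, y down, z forward; pixel columns grow to the right and rows downward; lengths in m; the calibration is good to about 2 mm. A picture is of the moment at which its call begins: read the wrist's pose just before it. get_calibration takes no time and is no camera call; for the wrist camera it gives the pose at the moment of the call.
- job_done(): hands the job in; it is judged then, once.
The state is a dict: "clock": time; "qpos": joint angles; "qd": joint speeds; "joint_efforts": joint torques, N m; "position": TCP position; "tool_rot": TCP orientation; "force": force on the tool from outside, world axes, zero at the start; "moment": the same for the moment, N m; "grip_width": finger opening in m; "finger_force": force on a finger pad.
Only numpy, scipy, OpenCV 4.12 (cv2) and the standard library are available. Lean on these libraries where they do the work, as an engineer would, in place of code of your own. Each camera call takes 0.05 s, during which the arm holds its last target. There are 200 camera calls.

## Task

Without picking it up, push the amber filter slide straight back against the tray's rail, then slide it along the rail with a fingertip into the corner pocket, until it sits flush against both the rail and the end stop. Then take the hand away. Leave the blue slide, the jar and the bottle where they stand.

Things in the scene. Friction and masses are not known exactly. Their poses are not given: they have to be found in the camera images.
- tray: Grey tray fixed to the bench, 130 (its x) x 300 mm (its y). Origin: centre of its underside, on the bench; +x to the rail (away from the robot), +y to the end stop (robot's left). Flat floor 8 mm above the bench. Aluminium rail along the whole far edge, inner face at x = +53 mm; end stop at the left, inner face at y = +135 mm, from x = -1 mm to the rail. Near edge and right end have no wall.
- lip_end (a point): Top of the free end of the short lip that closes the near side of the pocket: the lip runs from here (x = +3, y = +113, z = +18 mm in the tray's frame) 22 mm along y to the end stop; it is 8 mm thick. The pocket between lip and rail is 46 mm wide, 22 mm deep, and is entered along the rail. Rail, stop and lip all rise 10 mm above the tray's floor.
- pocket_home (a point): Point on the tray's floor where the origin of the amber slide lies when it is flush against rail and end stop: at x = +33, y = +115, z = +8 mm in the tray's frame; axes as the tray's. A white square marks the pocket's floor.
- amber_slide: Filter slide to be seated: loose square block 40 x 40 mm, 16 mm high, black frame with an amber (orange) window, about 80 g. Origin: centre of its underside; z up, x and y along its sides. It starts flat on the tray's floor near the tray's near edge, about 50 to 75 mm short of touching the rail and turned at most 0.25 rad to the tray.
- blue_slide: The same kind of slide with a blue window, also loose on the tray near its near edge, to the left or the right of the amber one (centres at least 80 mm apart along the tray). Not to be moved.
- clear_jar: Squat empty glass jar, 75 mm across, 54 mm high, loose on the bench beyond the tray's left end. Origin: centre of its underside. Not to be moved.
- blue_cap_bottle: Bottle with a pale see-through body and a blue screw cap, 57 mm across, 102 mm high, loose on the bench beyond the tray's right end. Origin: centre of its underside. Not to be moved.
Things that resemble listed ones, but are neither listed nor needed, are in the scene too. Leave any turquoise or yellow look-alike of the amber_slide alone.

How it is judged:
By the outcome, as a careful person would: the job done as asked, in the order asked, and still so for the second after the job is handed in, with the robot touching nothing.
It also fails if it takes over 48 s, if anything falls off the work surface, if the arm or the gripper's body presses on something with over 40 N, if the wrist force passes 120 N, or if a joint passes its speed limit or range.

## Working session

There is one attempt and no reset: what is moved stays moved. The work goes in short steps, Python scripts to look and compute and a tool call to move; the robot and the scene stay as the last step left them, time stands still between calls to the robot, and variables do not carry over. Pictures are saved under pics/ and viewed, at most 10 in all, crops included, and the job is handed in when it is done.

Besides the shell and the picture viewer there is one more tool, called after "Request:" by a JSON object that holds its "api" and its "payload", one argument or row to a line. play_rows: Moves the arm, as the interface text tells. Its arguments: {"type":"object","properties":{"deltas":{"type":"array"},"newtons":{"type":"number"}},"required":["deltas"]}

```bash
mkdir -p pics
cat > h.py <<'E'
from workcell import *
import numpy as np, cv2
from scipy.spatial.transform import Rotation as R
def cam(n):
    c=get_calibration(n); f=240/np.tan(np.radians(c["fovy"])/2)
    M=np.array(c["rotation"],float)
    if M.shape!=(3,3): M=R.from_euler('xyz',M).as_matrix()
    return c,f,M,np.array(c["xyz"])
def pix2w(n,u,v,z):
    c,f,M,o=cam(n); a=np.array([(u-c["cx"])/f,(v-c["cy"])/f]); s=a.copy()
    for _ in range(30): s=a/(1+c["k1"]*(s@s))
    d=M@np.array([*s,1]); return o+d*(z-o[2])/d[2]
def w2pix(n,p):
    c,f,M,o=cam(n); q=M.T@(np.array(p)-o); s=q[:2]/q[2]; s=s*(1+c["k1"]*(s@s))
    return s*f+[c["cx"],c["cy"]]
def snap(n,name):
    im=grab_frame(n); cv2.imwrite(f"pics/{name}.png",im[:,:,::-1]); return im
E
python3 - <<'E'
from h import *
s=observe(); print(s)
print(get_calibration("top"),get_calibration("side"))
snap("top","top0"); snap("side","side0")
E
```

```text
{'clock': 0.0, 'qpos': array([ 1.06075081,  0.52202662, -0.03631913,  1.59998456,  0.02123288,
        1.02111534, -0.11280596]), 'qd': array([ 0.00060427,  0.00054718, -0.00092008,  0.00057974,  0.00079022,
        0.00077562, -0.00020202]), 'joint_efforts': array([ 3.94699919e-04, -9.27101827e+01,  1.97934575e+00, -3.69922149e+01,
        1.76330935e-02,  8.52133351e-03,  4.06969298e-05]), 'position': array([ 0.26593708, -0.56523135,  0.23072638]), 'tool_rot': array([-3.14045018e+00,  1.14201292e-04,  4.39839263e-01]), 'force': array([ 0.51349245, -0.05640991, -0.34010315]), 'moment': array([-0.03885185,  0.02554129, -0.0008675 ]), 'finger_force': 0.0, 'grip_width': 0.08537194453334465}
{'fovy': 48.65824225349458, 'cx': 317.9142053089765, 'cy': 239.53943777650892, 'k1': -0.015706600846543194, 'xyz': array([0.28778719, 0.01172802, 1.30995995]), 'rotation': array([-2.99930695,  0.01436046, -1.57130286])} {'fovy': 57.51025435261494, 'cx': 323.9109830556729, 'cy': 237.61457471062852, 'k1': 0.02257014254476318, 'xyz': array([0.11365697, 0.66172453, 0.66854941]), 'rotation': array([-2.27113182,  0.00764333, -2.65889413])}
```

View pics/top0.png

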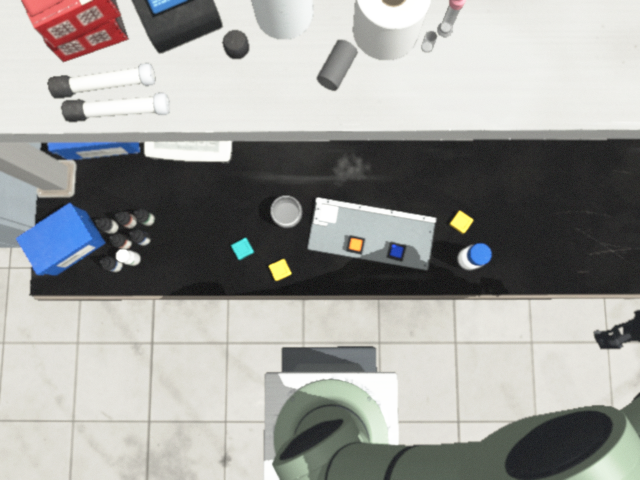

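View pics/side0.png

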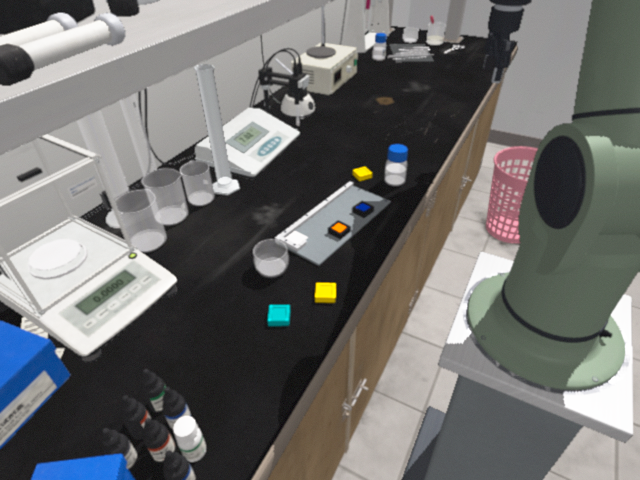

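Top view: amber candidate at (356,244), with a black frame. Possible confusions are yellow (461,222) and (280,269), turquoise (242,249), and blue (397,251). The amber one on the tray fits the description. Next is a close crop to check it.

Run:
```python
from h import *
im=cv2.imread("pics/top0.png")
c=im[185:285,265:500]; cv2.imwrite("pics/crop0.png",cv2.resize(c,None,fx=3.4,fy=3.4,interpolation=cv2.INTER_CUBIC))
```

```text
(no output)
```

View pics/crop0.png

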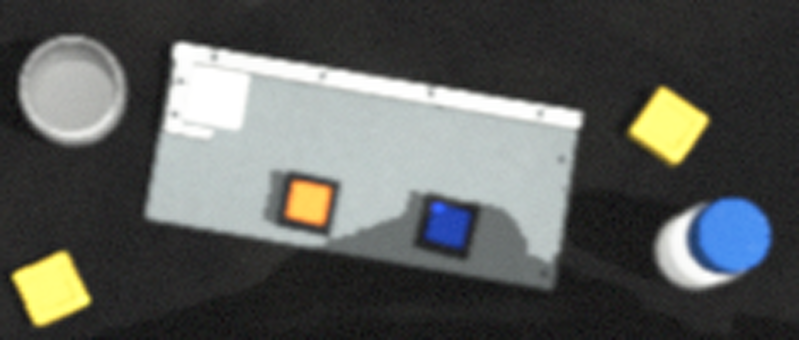

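The crop shows the amber window in a black frame at about (310,203) (full picture 356,244). The blue slide is to its right at (447,226), and the tray corners are visible. I'll fit the tray and slides numerically.

```bash
cat >> h.py <<'E'
def T2w(T,p): # tray pose (x,y,th), p in m in tray frame
    c,s=np.cos(T[2]),np.sin(T[2]); p=np.array(p,float)
    return np.array([T[0]+c*p[0]-s*p[1],T[1]+s*p[0]+c*p[1],p[2]])
def w2T(T,p):
    c,s=np.cos(T[2]),np.sin(T[2]); d=np.array(p[:2])-T[:2]
    return np.array([c*d[0]+s*d[1],-s*d[0]+c*d[1]])
E
python3 - <<'E'
from h import *
from scipy.optimize import least_squares
m=lambda x,y:(265+(x+.5)/3.4-.5,185+(y+.5)/3.4-.5)
K=[((.065,.15,.018),m(174,42)),((.065,-.15,.018),m(583,112)),((-.065,.15,.008),m(147,218)),((-.065,-.15,.008),m(553,290))]
f=lambda T:np.concatenate([w2pix("top",T2w(T,p))-q for p,q in K])
r=least_squares(f,[.4,0,-.17]);T=r.x;print(T,r.fun.round(2))
im=cv2.imread("pics/top0.png")
hsv=cv2.cvtColor(im,cv2.COLOR_BGR2HSV)
for n,lo,hi in[("amber",(8,120,120),(22,255,255)),("blue",(105,120,60),(130,255,255))]:
    k=cv2.inRange(hsv,lo,hi);k[:230]=0;k[262:]=0;k[:,:330]=0;k[:,420:]=0
    cs=max(cv2.findContours(k,0,1)[0],key=cv2.contourArea)
    b=cv2.minAreaRect(cs);print(n,b)
    bx=np.array([pix2w("top",*q,.024) for q in cv2.boxPoints(b)])
    e=bx[1]-bx[0]; mm=cv2.moments(k,True);ctr=pix2w("top",mm['m10']/mm['m00'],mm['m01']/mm['m00'],.024)
    print(ctr,w2T(T,ctr),"yaw",np.arctan2(e[1],e[0]),np.linalg.norm(e))
for n,q,z in[("jar",m(73,90),.054),("bottle",m(732,235),.102)]:
    p=pix2w("top",*q,z);print(n,p,w2T(T,p))
print([T2w(T,p) for p in [(.033,.115,.008),(-.065,.15,0)]])
E
```

```text
[ 0.48908501 -0.1022436  -0.17612378] [ 0.52  0.18 -0.1   0.03 -0.68 -0.01  0.26 -0.2 ]
amber ((355.26922607421875, 244.1538543701172), (12.74754810333252, 12.355316162109375), 11.309932708740234)
[ 0.46057783 -0.06134861  0.024     ] [-0.03523159  0.03526748] yaw -0.20405777619585228 0.030495462827082893
blue ((396.0754699707031, 250.73585510253906), (12.911890983581543, 12.362448692321777), 15.945395469665527)
[ 0.44385248 -0.16059165  0.024     ] [-0.03430937 -0.06537082] yaw -0.29422761929422747 0.030482499442429516
jar [0.53716561 0.1063182  0.054     ] [0.01079372 0.21375983]
bottle [ 0.42709334 -0.34103888  0.102     ] [-0.01919224 -0.24596302]
[array([0.54172419, 0.0051953 , 0.008     ]), array([0.45137274, 0.05682489, 0.        ])]
```

```bash
cat >> h.py <<'E'
T=np.array([.48909,-.10224,-.17612])
def go(tx,ty,z,yaw=None):
    "row numbers from the measured pose to tray-frame mm target"
    s=observe(); R0=R.from_euler('xyz',s["tool_rot"]); t=T2w(T,(tx/1e3,ty/1e3,z/1e3))
    R1=R.from_euler('xyz',[np.pi,0,T[2] if yaw is None else yaw])
    print("tgt",t.round(4),"row",(R0.inv().apply(t-s["position"])/.5).round(4),(np.degrees((R0.inv()*R1).as_rotvec())/120).round(4))
def st():
    s=observe(); print("t",s["clock"].__round__(2),"tray mm",(w2T(T,s["position"])*1e3).round(1),"z",(s["position"][2]*1e3).round(1),"rot",s["tool_rot"].round(3),"F",s["force"].round(1),"w",round(s["grip_width"],4))
E
python3 -c "
from h import *
st();go(-80,35,120)"
```

```text
t 0.1 tray mm [-138.6 -494.9] z 230.8 rot [-3.141  0.     0.44 ] F [-1.2  0.9  0.7] w 0.0854
tgt [ 0.4165 -0.0538  0.12  ] row [ 0.7079 -0.7972  0.2224] [-5.000e-04  2.000e-04  2.941e-01]
```

Request:
{"api": "play_rows", "payload": {
  "deltas": [
    [0.708,-0.797,0.1,0,0,0.294,1],
    [0.708,-0.797,0.1,0,0,0.294,1],
    [0.708,-0.797,0.1,0,0,0.294,1],
    [0.708,-0.797,0.1,0,0,0.294,1],
    [0.708,-0.797,0.1,0,0,0.294,1],
    [0.708,-0.797,0.1,0,0,0.294,1],
    [0.708,-0.797,0.1,0,0,0.294,1],
    [0.708,-0.797,0.1,0,0,0.294,1],
    [0.708,-0.797,0.1,0,0,0.294,1],
    [0.708,-0.797,0.1,0,0,0.294,1]
  ],
  "newtons": 30
}}

```text
clock: 1.1
position: [0.4054, -0.0911, 0.185]
tool_rot: [3.142, -0.0, -0.176]
force: [0.6, 0.1, 0.2]
grip_width: -0.0
finger_force: 0.0
```

```bash
python3 -c "
from h import *
st();go(-82,35,100)"
```

```text
t 1.1 tray mm [-84.3  -3.7] z 185.0 rot [ 3.142 -0.    -0.176] F [0.6 0.1 0.2] w -0.0
tgt [ 0.4145 -0.0534  0.1   ] row [ 0.0046 -0.0775  0.17  ] [ 0.     -0.0001 -0.    ]
```

Request:
{"api": "play_rows", "payload": {
  "deltas": [
    [0.005,-0.078,0.17,0,0,0,1],
    [0.005,-0.078,0.17,0,0,0,1],
    [0.005,-0.078,0.17,0,0,0,1],
    [0.005,-0.078,0.17,0,0,0,1],
    [0.005,-0.078,0.17,0,0,0,1]
  ]
}}

```text
clock: 1.6
position: [0.4151, -0.0559, 0.1011]
tool_rot: [3.142, -0.001, -0.177]
force: [0.6, -0.0, -0.0]
grip_width: -0.0001
finger_force: 0.0
```

```bash
python3 -c "
from h import *
st();snap('wrist','w1');go(-82,35,14);c=cam('wrist');print(c)"
```

```text
t 1.6 tray mm [-81.   32.7] z 101.1 rot [ 3.142e+00 -1.000e-03 -1.770e-01] F [ 0.6 -0.  -0. ] w -0.0001
tgt [ 0.4145 -0.0534  0.014 ] row [-0.0027 -0.0048  0.1746] [-0.     -0.001  -0.0006]
({'fovy': 63.41825711811677, 'cx': 321.5147441456766, 'cy': 238.60081753090688, 'k1': -0.03392774854966397, 'xyz': array([ 0.49068526, -0.06864637,  0.24428953]), 'rotation': array([ 2.84231522e+00,  9.07173817e-04, -1.74846647e+00])}, np.float64(388.4546700582082), array([[-1.76736803e-01, -9.40554907e-01, -2.90035464e-01],
       [-9.84257730e-01,  1.68617630e-01,  5.29605085e-02],
       [-9.07173693e-04,  2.94829718e-01, -9.55549378e-01]]), array([ 0.49068526, -0.06864637,  0.24428953]))
```

View pics/w1.png

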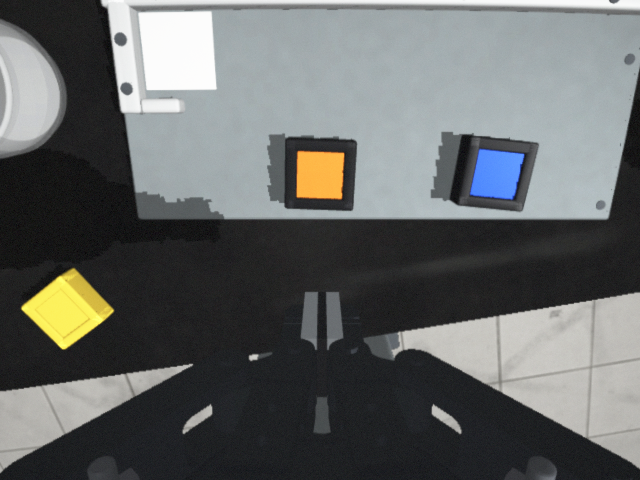

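The wrist view shows amber's window at about (320,174), nearly square to the tray. The tray's near corners are at (139,219) and (609,219), and the lip's end is at about (184,103). I'll use these to refine the fit.

Run:
```python
from h import *
from scipy.optimize import least_squares
K=[((-.065,.15,.008),(138,219.5)),((-.065,-.15,.008),(609.5,219)),((.003,.113,.018),(184,100)),((.053,.135,.018),(133,9))]
f=lambda T:np.concatenate([w2pix("wrist",T2w(T,p))-q for p,q in K])
r=least_squares(f,T);print(r.x,r.fun.round(1),r.x-T);Tn=r.x
im=cv2.imread("pics/w1.png");k=cv2.inRange(cv2.cvtColor(im,cv2.COLOR_BGR2HSV),(8,120,120),(20,255,255));k[:,:250]=0
cs=max(cv2.findContours(k,0,1)[0],key=cv2.contourArea);b=cv2.minAreaRect(cs)
bx=np.array([pix2w("wrist",*q,.024) for q in cv2.boxPoints(b)])
print(b,bx.mean(0),w2T(Tn,bx.mean(0)),[np.arctan2(*(bx[i+1]-bx[i])[1::-1]) for i in(0,1)],np.linalg.norm(bx[1]-bx[0]))
```

```text
[ 0.48921824 -0.10421267 -0.18003521] [ 2.  -0.8  1.9  1.2 -2.1  4.5 -1.2 -3.9] [ 0.00012824 -0.00197267 -0.00391521]
((319.6293640136719, 174.7651824951172), (47.122318267822266, 47.282196044921875), 2.2906100749969482) [ 0.46096463 -0.06202204  0.024     ] [-0.03535179  0.03644951] [np.float64(-0.23630885816491995), np.float64(-1.7876863796219618)] 0.02667545831876948
```

```bash
sed -i 's/^T=.*/T=np.array([.4892,-.1032,-.178])/' h.py; python3 -c "
from h import *
go(-82,36,14)"
```

```text
tgt [ 0.4149 -0.0532  0.014 ] row [-0.002  -0.0052  0.1746] [-0.     -0.001   0.0003]
```

Request:
{"api": "play_rows", "payload": {
  "deltas": [
    [-0.002,-0.004,0.05,0,0,0,1],
    [-0.002,-0.004,0.1,0,0,0,1],
    [-0.002,-0.004,0.15,0,0,0,1],
    [-0.002,-0.004,0.173,0,0,0,1],
    [-0.002,-0.004,0.173,0,0,0,1],
    [-0.002,-0.004,0.173,0,0,0,1],
    [-0.002,-0.004,0.173,0,0,0,1]
  ]
}}

```text
clock: 2.35
position: [0.4146, -0.0532, 0.0147]
tool_rot: [-3.141, -0.002, -0.176]
force: [-0.0, 0.4, 0.2]
grip_width: 0.0003
finger_force: 0.0
```

```bash
python3 -c "
from h import *
st();go(-66,36,14)"
```

```text
t 2.35 tray mm [-82.2  36. ] z 14.7 rot [-3.141e+00 -2.000e-03 -1.760e-01] F [-0.   0.4  0.2] w 0.0003
tgt [ 0.4306 -0.0561  0.014 ] row [0.0325 0.0001 0.0015] [-0.0001 -0.0008  0.0008]
```

Request:
{"api": "play_rows", "payload": {
  "deltas": [
    [0.01,0,0.001,0,0,0,1],
    [0.02,0,0.001,0,0,0,1],
    [0.03,0,0.001,0,0,0,1],
    [0.04,0,0.001,0,0,0,1],
    [0.05,0,0.001,0,0,0,1],
    [0.06,0,0.001,0,0,0,1],
    [0.07,0,0.001,0,0,0,1],
    [0.08,0,0.001,0,0,0,1],
    [0.09,0,0.001,0,0,0,1],
    [0.1,0,0.001,0,0,0,1]
  ]
}}

```text
clock: 3.35
position: [0.4636, -0.0618, 0.0131]
tool_rot: [-3.142, 0.0, -0.176]
force: [-0.6, -1.0, -0.1]
grip_width: 0.0005
finger_force: 0.1
```

Run:
```python
from h import *
st(); im=snap('wrist','w2')
k=cv2.inRange(cv2.cvtColor(im[:,:,::-1].copy(),cv2.COLOR_BGR2HSV),(8,120,120),(20,255,255));k[:,:250]=0
b=cv2.minAreaRect(max(cv2.findContours(k,0,1)[0],key=cv2.contourArea))
bx=np.array([pix2w("wrist",*q,.024) for q in cv2.boxPoints(b)]);e=bx[1]-bx[0]
print(b,w2T(T,bx.mean(0))*1e3,np.arctan2(e[1],e[0])-T[2]);go(2,36,14)
```

```text
t 3.35 tray mm [-32.5  36.2] z 13.1 rot [-3.142  0.    -0.176] F [-0.6 -1.  -0.1] w 0.0005
((324.5, 247.0), (68.0, 73.0), 90.0) [ 0.63552581 36.24824759] -1.568875453198269
tgt [ 0.4975 -0.0681  0.014 ] row [ 0.0673  0.0007 -0.0016] [-0.0001 -0.0004  0.0009]
```

View pics/w2.png

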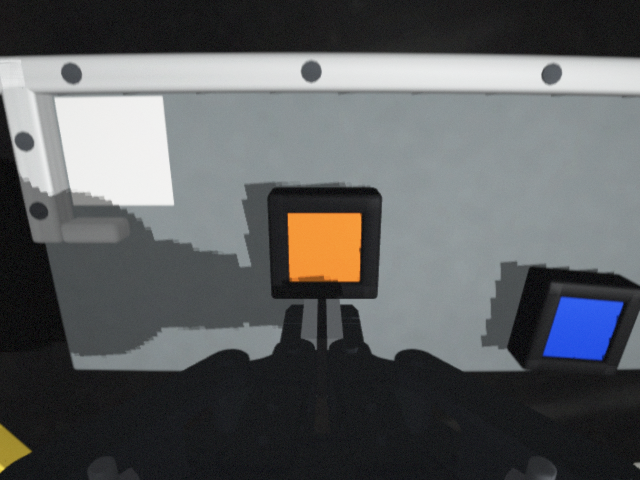

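The slide is square against the fingertip at (324,247), with the pocket upper left at (110,150). I'll continue to the rail.

Request:
{"api": "play_rows", "payload": {
  "deltas": [
    [0.01,0,-0.001,0,0,0,1],
    [0.02,0,-0.001,0,0,0,1],
    [0.03,0,-0.001,0,0,0,1],
    [0.04,0,-0.001,0,0,0,1],
    [0.048,0,-0.001,0,0,0,1],
    [0.056,0,-0.001,0,0,0,1],
    [0.06,0,-0.001,0,0,0,1],
    [0.06,0,-0.001,0,0,0,1]
  ]
}}

```text
clock: 4.2
position: [0.493, -0.067, 0.0136]
tool_rot: [-3.142, -0.0, -0.176]
force: [0.3, 0.2, -0.3]
grip_width: -0.0003
finger_force: 0.0
```

```bash
python3 -c "
from h import *
st()"
```

```text
t 4.2 tray mm [-2.7 36.3] z 13.6 rot [-3.142 -0.    -0.176] F [ 0.3  0.2 -0.3] w -0.0003
```

Request:
{"api": "play_rows", "payload": {
  "deltas": [
    [0.002,0,0,0,0,0,1],
    [0.004,0,0,0,0,0,1],
    [0.006,0,0,0,0,0,1],
    [0.006,0,0,0,0,0,1]
  ]
}}

```text
clock: 4.6
position: [0.4958, -0.0675, 0.0136]
tool_rot: [-3.142, -0.0, -0.176]
force: [-0.6, -0.1, 0.1]
grip_width: -0.0001
finger_force: 0.0
```

Request:
{"api": "play_rows", "payload": {
  "deltas": [
    [0.002,0,0,0,0,0,1],
    [0.004,0,0,0,0,0,1],
    [0.004,0,0,0,0,0,1]
  ]
}}

```text
clock: 4.9
position: [0.4966, -0.0677, 0.0134]
tool_rot: [3.141, 0.002, -0.176]
force: [-6.0, 1.9, 3.6]
grip_width: 0.0002
finger_force: 3.2
```

Request:
{"api": "play_rows", "payload": {
  "deltas": [
    [0.002,0,0,0,0,0,1],
    [0.004,0,0,0,0,0,1],
    [0.004,0,0,0,0,0,1]
  ]
}}

```text
clock: 5.2
position: [0.4967, -0.0678, 0.0132]
tool_rot: [3.141, 0.006, -0.176]
force: [-15.5, 4.1, 10.9]
grip_width: -0.0
finger_force: 8.1
```

Request:
{"api": "play_rows", "payload": {
  "deltas": [
    [-0.02,0,0,0,0,0,1],
    [-0.04,0,0,0,0,0,1],
    [-0.05,0,-0.08,0,0,0,1],
    [-0.05,0.03,-0.1,0,0,0,1],
    [-0.02,0.1,-0.1,0,0,0,1],
    [0.03,0.1,-0.1,0,0,0,1],
    [0.03,0.1,-0.1,0,0,0,1]
  ]
}}

```text
clock: 5.9
position: [0.5078, -0.1213, 0.064]
tool_rot: [-3.142, -0.003, -0.178]
force: [-0.2, 0.4, -0.5]
grip_width: -0.0001
finger_force: 0.0
```

Run:
```python
from h import *
st(); im=snap('wrist','w3');go(31,-17,14)
print([w2pix("wrist",T2w(T,p)).round(0) for p in [(.053,.15,.018),(.053,-.1,.018),(.013,.016,.024),(-.065,.15,.008)]])
```

```text
t 5.9 tray mm [ 21.6 -14.5] z 64.0 rot [-3.142e+00 -3.000e-03 -1.780e-01] F [-0.2  0.4 -0.5] w -0.0001
tgt [ 0.5167 -0.1254  0.014 ] row [0.0222 0.0061 0.0992] [-0.0001 -0.0005  0.0005]
[array([  2., 210.]), array([496., 210.]), array([265., 289.]), array([ 61., 391.])]
```

View pics/w3.png

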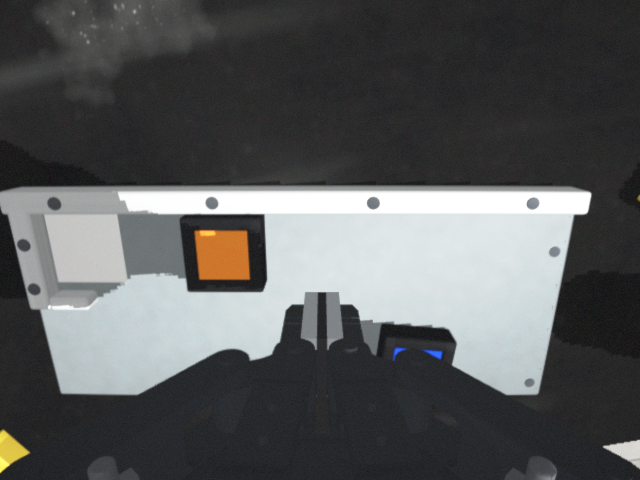

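The slide lies flush on the rail at (223,253), ahead of the pocket's mouth, and the blue slide hasn't moved. I'll descend on amber's right side.

Request:
{"api": "play_rows", "payload": {
  "deltas": [
    [0.02,0.006,0.0,0,0,0,1],
    [0.02,0.006,0.04,0,0,0,1],
    [0.02,0.006,0.08,0,0,0,1],
    [0.02,0.006,0.099,0,0,0,1],
    [0.02,0.006,0.099,0,0,0,1],
    [0.02,0.006,0.099,0,0,0,1]
  ]
}}

```text
clock: 6.55
position: [0.5151, -0.1247, 0.0145]
tool_rot: [3.142, -0.0, -0.176]
force: [0.5, -0.8, 0.6]
grip_width: 0.0
finger_force: 0.0
```

```bash
python3 -c "
from h import *
st();go(32,78,14)"
```

```text
t 6.55 tray mm [ 29.3 -16.6] z 14.5 rot [ 3.142 -0.    -0.176] F [ 0.5 -0.8  0.6] w 0.0
tgt [ 0.5345 -0.0321  0.014 ] row [ 0.0058 -0.1892  0.001 ] [ 0.    -0.     0.001]
```

Request:
{"api": "play_rows", "payload": {
  "deltas": [
    [0.001,-0.01,0.001,0,0,0,1],
    [0.002,-0.02,0.001,0,0,0,1],
    [0.002,-0.03,0.001,0,0,0,1],
    [0.002,-0.04,0.001,0,0,0,1],
    [0.003,-0.05,0.001,0,0,0,1],
    [0.003,-0.06,0.001,0,0,0,1],
    [0.003,-0.07,0.001,0,0,0,1],
    [0.004,-0.08,0.001,0,0,0,1],
    [0.004,-0.09,0.001,0,0,0,1],
    [0.004,-0.1,0.001,0,0,0,1]
  ]
}}

```text
clock: 7.55
position: [0.5251, -0.0761, 0.0136]
tool_rot: [3.141, 0.001, -0.177]
force: [-4.7, -6.0, 7.2]
grip_width: -0.0002
finger_force: 4.1
```

```bash
python3 -c "
from h import *
st();go(32,78,14);snap('wrist','w4')"
```

```text
t 7.55 tray mm [30.5 33. ] z 13.6 rot [ 3.141e+00  1.000e-03 -1.770e-01] F [-4.7 -6.   7.2] w -0.0002
tgt [ 0.5345 -0.0321  0.014 ] row [ 0.003  -0.0899 -0.0009] [0.0004 0.0005 0.0007]
```

View pics/w4.png

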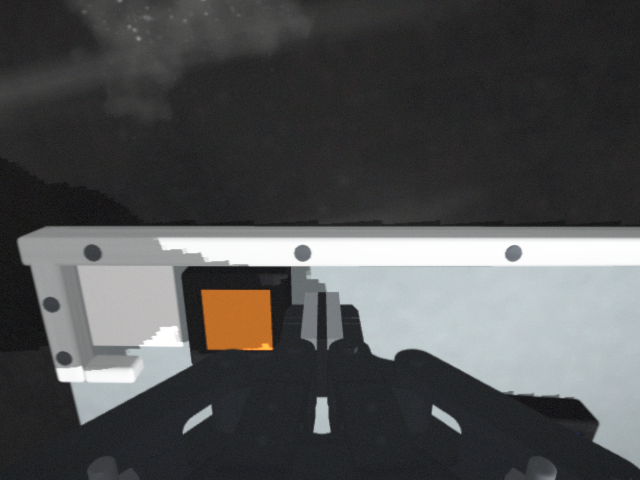

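The slide (window 237,320) is still flush on the rail and the fingertip is on its right face. I'll keep sliding toward the pocket.

Request:
{"api": "play_rows", "payload": {
  "deltas": [
    [0,-0.01,-0.001,0,0,0,1],
    [0,-0.02,-0.001,0,0,0,1],
    [0,-0.03,-0.001,0,0,0,1],
    [0,-0.04,-0.001,0,0,0,1],
    [0,-0.05,-0.001,0,0,0,1],
    [0,-0.06,-0.001,0,0,0,1],
    [0,-0.068,-0.001,0,0,0,1],
    [0,-0.074,-0.001,0,0,0,1],
    [0,-0.08,-0.001,0,0,0,1],
    [0,-0.08,-0.001,0,0,0,1]
  ]
}}

```text
clock: 8.6
position: [0.5328, -0.036, 0.0141]
tool_rot: [-3.141, -0.0, -0.176]
force: [0.1, 0.3, -0.7]
grip_width: 0.0
finger_force: 0.0
```

Request:
{"api": "play_rows", "payload": {
  "deltas": [
    [0,-0.003,0,0,0,0,1],
    [0,-0.006,0,0,0,0,1],
    [0,-0.006,0,0,0,0,1]
  ]
}}

```text
clock: 8.9
position: [0.5332, -0.0334, 0.0141]
tool_rot: [-3.141, 0.0, -0.176]
force: [0.8, 0.2, 1.1]
grip_width: 0.0001
finger_force: 0.0
```

```bash
python3 -c "
from h import *
st()"
```

```text
t 8.9 tray mm [31.  76.5] z 14.1 rot [-3.141  0.    -0.176] F [0.8 0.2 1.1] w 0.0001
```

Request:
{"api": "play_rows", "payload": {
  "deltas": [
    [0,-0.003,0,0,0,0,1],
    [0,-0.006,0,0,0,0,1],
    [0,-0.006,0,0,0,0,1]
  ]
}}

```text
clock: 9.2
position: [0.5338, -0.0303, 0.0141]
tool_rot: [-3.141, -0.0, -0.176]
force: [-0.3, -0.3, -0.7]
grip_width: 0.0002
finger_force: 0.0
```

Request:
{"api": "play_rows", "payload": {
  "deltas": [
    [0,-0.003,0,0,0,0,1],
    [0,-0.006,0,0,0,0,1],
    [0,-0.006,0,0,0,0,1]
  ]
}}

```text
clock: 9.5
position: [0.5343, -0.0278, 0.0141]
tool_rot: [3.141, 0.0, -0.176]
force: [-0.0, -2.1, -1.2]
grip_width: 0.0002
finger_force: 0.8
```

```bash
python3 -c "
from h import *
st();snap('wrist','w5')"
```

```text
t 9.5 tray mm [31.  82.2] z 14.1 rot [ 3.141  0.    -0.176] F [-0.  -2.1 -1.2] w 0.0002
```

View pics/w5.png

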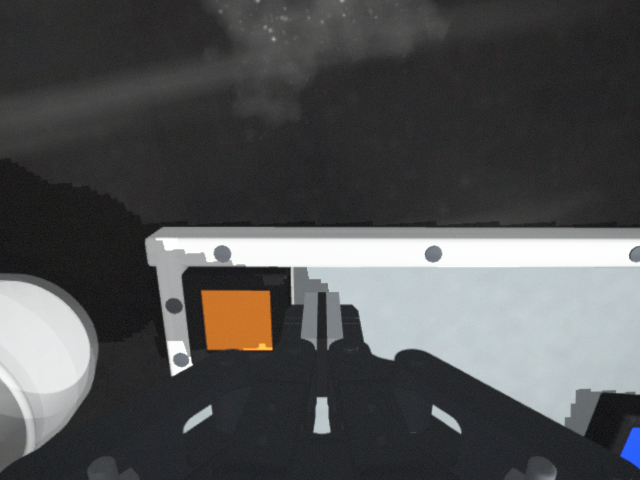

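Amber (237,320) is now at the end stop and the rail. I'll press until the force rises to confirm it's flush.

Request:
{"api": "play_rows", "payload": {
  "deltas": [
    [0,-0.002,0,0,0,0,1],
    [0,-0.004,0,0,0,0,1],
    [0,-0.004,0,0,0,0,1]
  ]
}}

```text
clock: 9.85
position: [0.5343, -0.0273, 0.0141]
tool_rot: [3.14, 0.0, -0.177]
force: [-0.6, -10.7, 0.3]
grip_width: 0.0002
finger_force: 5.4
```

Request:
{"api": "play_rows", "payload": {
  "deltas": [
    [0,-0.002,0,0,0,0,1],
    [0,-0.004,0,0,0,0,1],
    [0,-0.004,0,0,0,0,1]
  ]
}}

```text
clock: 10.15
position: [0.5343, -0.0269, 0.0141]
tool_rot: [3.138, 0.001, -0.179]
force: [-2.3, -18.7, 3.5]
grip_width: -0.0003
finger_force: 9.8
```

```bash
python3 -c "
from h import *
st()"
```

```text
t 10.15 tray mm [30.9 83.1] z 14.1 rot [ 3.138e+00  1.000e-03 -1.790e-01] F [ -2.3 -18.7   3.5] w -0.0003
```

Request:
{"api": "play_rows", "payload": {
  "deltas": [
    [0,0.01,0,0,0,0,1],
    [0,0.03,0,0,0,0,1],
    [0,0.06,0,0,0,0,1],
    [0,0.07,-0.06,0,0,0,1],
    [0,0.07,-0.15,0,0,0,1],
    [-0.08,0.0,-0.25,0,0,0,1],
    [-0.1,0.0,-0.3,0,0,0,1],
    [-0.1,0.0,-0.3,0,0,0,1],
    [-0.1,0.0,-0.3,0,0,0,1],
    [-0.1,0.0,-0.3,0,0,0,1]
  ]
}}

```text
clock: 11.15
position: [0.4857, -0.0158, 0.1634]
tool_rot: [3.141, 0.001, -0.177]
force: [-0.1, 0.5, 0.2]
grip_width: 0.0
finger_force: 0.0
```

Run:
```python
from h import *
st(); im=snap('wrist','w6'); snap('side','s6')
u,v=w2pix("wrist",T2w(T,(.033,.115,.02))).astype(int); print(u,v)
y0=max(v-90,0);x0=max(u-120,0)
cv2.imwrite("pics/w6c.png",cv2.resize(im[y0:v+90,x0:u+120,::-1],None,fx=3.2,fy=3.2,interpolation=cv2.INTER_CUBIC))
```

```text
t 11.15 tray mm [-18.9  85.4] z 163.4 rot [ 3.141e+00  1.000e-03 -1.770e-01] F [-0.1  0.5  0.2] w 0.0
282 153
```

View pics/w6c.png

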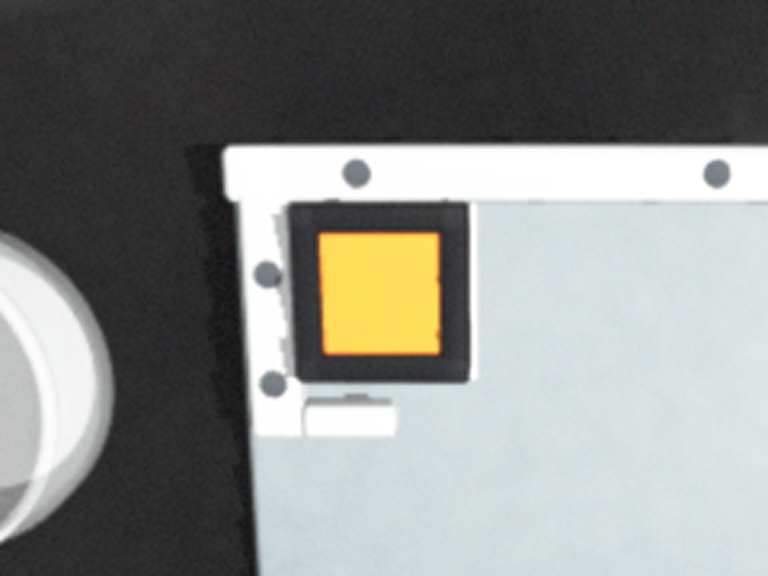

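View pics/s6.png

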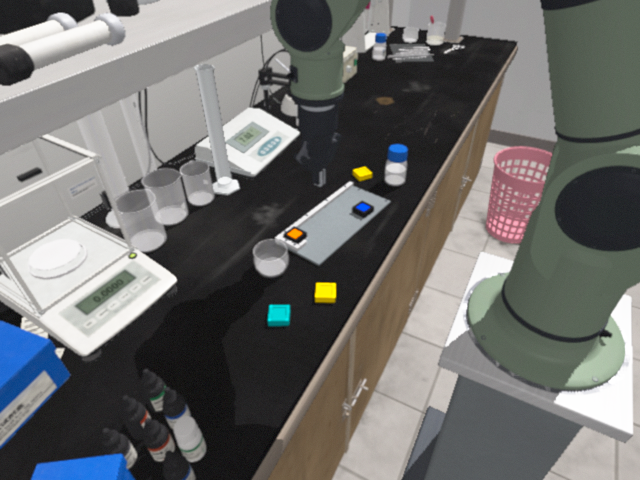

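The crop shows amber in the corner against the rail (crop row 203) and the end stop (crop column 290). The side view shows the jar, bottle and blue slide where they were, and the hand clear of everything.

```bash
python3 -c "
from workcell import *
print(job_done())"
```

```text
the job is handed in; nothing more can be done
None
```

The amber slide was pushed straight back to the rail and slid into the corner pocket. The final pictures show it flush against both the rail and the end stop. The hand is clear, the blue slide, jar and bottle stand where they were, and the job was handed in after about 11 s of robot time.

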